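Bond an electrode tile in the ship's lab: spacer in the wide gap, tile held flush

ROBOT

A 7-joint arm with a two-finger parallel gripper is mounted at the origin on the work surface. World frame = base frame: x ahead of the robot, y to its left, z up, the work surface at z = 0. Lengths are in m, angles in rad, forces in N, time in s.
With the tool pointing down it reaches from about 0.425 to 0.975 m from the base axis. Payload 16.7 kg.
Tool frame: the origin (TCP) lies at the very end of the fingers, on their centre line; the grasp point (between the pads) lies robot.tcp_to_grasp behind it (robot.tcp_to_grasp is the distance from the TCP to the grasp point, in m); z points along the fingers, y is the line along which they close (so a half turn about z gives the same grasp; the last joint's range is limited). The gripper opens to 85 mm and grips with 20 to 120 N. Pads are 22 mm wide; open, the fingers measure 114 mm over their backs; the gripper's body (76 mm by 85 mm) begins 54 mm behind the grasp point. The pads swing forward as they close: fully open they stand 13 mm farther back than shut.
Start: joints at [1.163, 0.426, 0.074, 1.606, -0.034, 1.111, -0.067], TCP at [0.172, -0.653, 0.231] pointing down, gripper open.
Joint ranges: [-2.85, 2.85], [-0.5, 2.14], [-1.23, 1.37], [0.21, 2.46], [-1.02, 4.16], [0.16, 2.05], [-2.73, 2.73]. Speed limits (rad/s): [1.89, 1.89, 2.39, 2.39, 3.01, 3.01, 3.01].

INTERFACE

Orientations are given as a 3x3 rotation matrix whose columns are the frame's x, y, z axes.
In Python, from cell import robot, eoat, planner, viewer, find_in, place_of gives the robot as it stands. The module is installed in compiled form; this text tells all that it offers. Calls block until the motion is done:
- robot.reach(position, orientation): joint-space move of the TCP to a pose.
- robot.move_straight(position, speed=0.15, frame=None): straight line of the TCP; frame=None keeps the orientation; speed is the mean speed in m/s.
- robot.movej(angles): joint-space move.
- eoat.set_gripper(opening, newtons=None): finger opening in m; newtons is the grip in N (None keeps the last); returns when the fingers have stopped.
- robot.sleep(seconds).
- planner.inverse_kinematics(position, orientation): joint angles nearest the present ones, or None.
- viewer.snapshot(name): name is "scene" or "top" or "wrist"; returns a dict with "color" (400x640x3 uint8, red, green, blue), "intrinsics" (3x3 intrinsics, pixels), "T" (4x4, takes a point from camera to world coordinates). Camera axes: x right, y down, z forward; pixel columns grow to the right and rows downward; lengths in m; the calibration is good to about 2 mm. The wrist camera is an equidistant fisheye: a pixel r from the principal point sees the ray r / f radians off the axis. A picture is of the moment at which its call begins. There is no depth.
A pose or a line that the arm cannot do raises robot.IKError and nothing moves.
- robot.job_done(): hands the job in; it is judged then, once.
Trained networks look in a picture, given as the dict that the camera call returned (one of the last four; its "shot" number tells which), for a name from the list of things; names that differ only in an ending like _2 or _b are one class to them, and where a whole thing is asked for, a point or a joint stands for the part that bears it (a point fixed in the world has none). Each returns a list of dicts, best first, with "score" (0 to 1); they miss things now and then, are a little off and sometimes report something else, mostly with a low value. They report only what shows in the picture. A call takes as long as a camera call.
- find_in(picture, target): "position" ([x, y, z] in m, in world coordinates, good to about 4 mm: the middle of the surface that is visible of it).
- place_of(picture, target): "position" ([x, y, z] in m, in world coordinates, good to about 4 mm: a listed point, or the origin of a listed thing).
Readings, each from a call of its own:
- robot.read_time(): time.
- robot.read_qpos(): joint angles.
- robot.read_joint_vel(): joint speeds.
- robot.read_joint_torque(): joint torques, N m.
- robot.read_eef_pos(): TCP position.
- robot.read_tcp_rot(): TCP orientation.
- robot.read_force(): force on the tool from outside, world axes, zero at the start.
- robot.read_wrist_torque(): the same for the moment, N m.
- robot.read_width(): finger opening in m.
- robot.read_finger_force(): force on a finger pad.
Only numpy, scipy, OpenCV 4.12 (cv2) and the standard library are available. Lean on these libraries where they do the work, as an engineer would, in place of code of your own. Each camera call takes 0.05 s, during which the arm holds its last target. There are 200 camera calls.

TASK

Take the blue spacer from the green rack and slide it, standing upright, fully down onto the jig's base plate in whichever gap beside the white tile is wide enough for it, about midway along the tile, and let go of it there. Then press the springy white tile down with the fingers, without hammering it, until it is fully home and its top is flush with the black rails, and keep pressing: the program finishes while the gripper is still holding the tile down. Leave the orange spacer and everything else on the bench where they are.

Things in the scene. Friction and masses are not known exactly. Their poses are not given: they have to be found in the camera images.
- spacer_blue: blue plastic spacer plate, 44 long (its x) x 10 thick (its y) x 66 tall (its z), about 30 to 55 g; its lowest 5 mm are rounded in thickness to a 6 mm wide flat foot. Origin: centre of its underside. Starts upright in one of the rack's two slots, 18 mm deep in it, underside 6 mm above the bench (slot lengthwise along its x), so it is gripped across its y by the part that stands out.
- spacer_orange: orange spacer of the same size and origin, in the other slot of the rack, in line with the blue one, centres 76 mm apart; not to be moved (within 20 mm)
- rack: fixed green block 150 (its x) x 50 (its y) x 24 tall with two slots 47 x 12.5 mm, in line along its x at x = -38 and +38 mm, 18 mm deep. Origin: centre of its underside, on the bench.
- jig: fixed aluminium bonding jig: base plate 130 (its x) x 200 (its y) x 8 thick, the tile in the middle of it, the black rails along x on both sides of the tile. Origin: centre of the underside, on the bench; base plate top 8 mm above it. Low end blocks (top 28 mm above the bench, 60 mm wide) stand at both x ends of the tile, not in the gaps.
- rail_thin: fixed black rail 110 (x) x 20 (y) x 24 mm tall on the base plate, parallel to the jig's x, its centre 60 mm from the jig's centre on either the +y or the -y side (varies from run to run); its top is 32 mm above the bench. It leaves the WIDE gap: 15 mm between rail and tile, open above and at both ends, centred 42.5 mm from the jig's centre line. Origin: centre of its underside, on the base plate.
- rail_thick: fixed black rail like the other but 36 mm thick (y), its centre 60 mm from the jig's centre on the other side. It leaves a gap of only 7 mm, too narrow for the spacer. Origin: centre of its underside.
- tile_top (a point): centre of the top face of the white ceramic tile with copper dots at its corners, 90 (jig x) x 70 (jig y) mm; 38 mm above the bench when free, 32 mm (level with the rail tops) when fully home. Axes as the jig.
- tile (a joint): how far the tile is pressed down, m: 0 free, 0.006 fully home on a firm stop, flush with the rails. Springs back up when released; about 2 N starts it moving and about 9 N brings it home.
- vial: small amber jar with red cap, 32 diameter x 45 tall, between jig and rack; bystander, origin centre of underside
- jug: clear plastic jug, 110 diameter x 150 tall, right side of the bench; bystander, origin centre of underside
- wash_bottle: white bottle with red cap, 70 diameter x 170 tall, right side; bystander, origin centre of underside
- beaker: clear beaker, 80 diameter x 90 tall, left side; bystander, origin centre of underside
- reagent: amber bottle with blue cap, 60 diameter x 120 tall, left side; bystander, origin centre of underside
- spatula: small spatula, 170 long, lying beyond jig and rack; bystander, origin its underside

How it is judged:
On the way:
1. the blue spacer stands in the wide gap, down on the base plate, and has been let go (z of spacer_blue in the frame of jig below 0.012 m and x of spacer_blue in the frame of jig between -0.024 and 0.024 m and y of spacer_blue in the frame of rail_thin between -0.023 and 0.023 m and (y of spacer_blue in the frame of jig below -0.0375 m or y of spacer_blue in the frame of jig above 0.0375 m) and y of spacer_blue in the frame of jig between -0.0475 and 0.0475 m and angle between spacer_blue's own z axis and vertical below 0.3 rad and contact force between the fingers and spacer_blue below 0.1 N), for 0.2 s.
At the end, for the whole second after the job is handed in: Blue spacer upright (within 17 deg) on the base plate (within 4 mm) in the wide gap by the thin rail, within 24 mm of midway along the tile, not touched; tile within 1.2 mm of fully home, the fingers still pressing it with over 4 N through the last second (all of step 1 and linear speed of spacer_blue below 0.02 m/s and value of joint tile above 0.0048 m and contact force between the fingers and jig above 4 N); the arm keeps its last pose, push and grip.
It fails at once if the tile or jig is struck or pressed with more than 80 N (contact force between the fingers and jig above 80 N).
It fails at once if the orange spacer is moved (distance of spacer_orange from where it was at the start of the episode above 0.02 m).
It fails at once if a bystander is moved more than 30 mm (distance of any of vial, jug, wash_bottle, beaker, reagent, spatula from where it was at the start of the episode above 0.03 m).
It also fails if it takes over 43 s, if anything falls off the work surface, if the arm or the gripper's body presses on something with over 40 N, if the wrist force passes 120 N, or if a joint passes its speed limit or range.

## Working session

There is one attempt and no reset: what is moved stays moved. The work goes in short steps, each a Python script; the robot and the scene stay as the last script left them, time stands still between calls to the robot, and variables do not carry over. Pictures are saved under pics/ and viewed, at most 10 in all, crops included, and the job is handed in when it is done.

```bash
mkdir -p pics; cat > a.py <<'E'
from cell import robot, eoat, planner, viewer, find_in, place_of
import cv2, numpy as np
np.set_printoptions(precision=4, suppress=True)
if __name__=="__main__":
    ims=[]
    for n in ("top","scene"):
        s=viewer.snapshot(n); cv2.imwrite(f"pics/{n}1.png",s["color"][:,:,::-1])
        np.savez(f"{n}1.npz",**{k:s[k] for k in("color","intrinsics","T")})
        print(n,s["intrinsics"][0],s["intrinsics"][1],s["T"])
        for t in "spacer_blue spacer_orange rack jig rail_thin rail_thick tile_top vial".split():
            r=place_of(s,t); print(t,[(np.array(d["position"]),round(d["score"],2)) for d in r[:2]])
    print(robot.read_time(),robot.read_tcp_rot(),robot.tcp_to_grasp,robot.read_eef_pos())
E
python3 a.py
```

```text
top [450.9793   0.     320.5712] [  0.     450.9793 202.5102] [[ 0.0087 -0.9803  0.1973  0.3194]
 [-0.9999 -0.0108 -0.0094  0.0006]
 [ 0.0114 -0.1972 -0.9803  1.3365]
 [ 0.      0.      0.      1.    ]]
spacer_blue [(array([0.5282, 0.2287, 0.0061]), 0.69), (array([ 0.5649,  0.0674, -0.0014]), 0.48)]
spacer_orange [(array([ 0.6014,  0.2326, -0.0014]), 0.65), (array([ 0.538 , -0.2142,  0.004 ]), 0.41)]
rack [(array([0.5667, 0.234 , 0.0004]), 0.68)]
jig [(array([ 0.5371, -0.2165,  0.0011]), 0.85)]
rail_thin [(array([ 0.5519, -0.1575,  0.0078]), 0.5), (array([0.562 , 0.2318, 0.0028]), 0.3)]
rail_thick [(array([ 0.5288, -0.2742,  0.0033]), 0.8)]
tile_top [(array([ 0.5407, -0.2143,  0.0413]), 0.9)]
vial [(array([ 0.5702,  0.0661, -0.0029]), 0.57), (array([ 0.524 , -0.2744,  0.0049]), 0.48)]
scene [492.1644   0.     317.2526] [  0.     492.1644 204.5834] [[-0.1085  0.6718 -0.7327  1.8331]
 [ 0.994   0.0818 -0.0722  0.1008]
 [ 0.0115 -0.7362 -0.6767  1.2217]
 [ 0.      0.      0.      1.    ]]
spacer_blue [(array([0.5244, 0.2306, 0.0071]), 0.52)]
spacer_orange [(array([0.6025, 0.2323, 0.008 ]), 0.57), (array([ 0.5699,  0.0666, -0.0001]), 0.27)]
rack [(array([0.5592, 0.2327, 0.0007]), 0.68)]
jig [(array([ 0.5385, -0.2179,  0.0031]), 0.91)]
rail_thin [(array([ 0.5525, -0.1571,  0.0099]), 0.71), (array([0.5231, 0.2305, 0.0051]), 0.49)]
rail_thick [(array([ 0.5203, -0.2773,  0.0073]), 0.57)]
tile_top [(array([ 0.5373, -0.2169,  0.0381]), 0.69)]
vial [(array([0.5661, 0.0672, 0.0011]), 0.4)]
0.9 [[ 0.967   0.2548  0.    ]
 [ 0.2548 -0.967   0.    ]
 [ 0.     -0.     -1.    ]] 0.0187 [ 0.1721 -0.6527  0.2313]
```

View pics/top1.png

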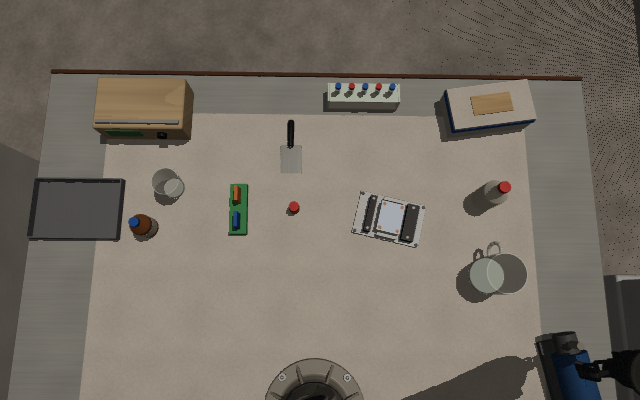

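```bash
cat > seg.py <<'E'
import numpy as np,cv2
s=np.load("top1.npz");c=s["color"];K=s["intrinsics"];T=s["T"]
def w(u,v,z):
    d=T[:3,:3]@np.array([(u-K[0,2])/K[0,0],(v-K[1,2])/K[1,1],1]);return T[:3,3]+d*(z-T[2,3])/d[2]
def px(p):
    q=T[:3,:3].T@(np.array(p)-T[:3,3]);return (K@q/q[2])[:2]
h=cv2.cvtColor(c,cv2.COLOR_RGB2HSV)
def blob(name,m,z,near,box=70):
    u0,v0=px(near);M=np.zeros_like(m);a,b=int(u0),int(v0)
    M[max(0,b-box):b+box,max(0,a-box):a+box]=m[max(0,b-box):b+box,max(0,a-box):a+box]
    n,l,st,ce=cv2.connectedComponentsWithStats(M.astype(np.uint8))
    for i in range(1,n):
        if st[i,4]<40: continue
        v,u=np.nonzero(l==i)
        P=np.array([w(x,y,z)[:2] for x,y in zip(u,v)],np.float32)
        (cx,cy),sz,ang=cv2.minAreaRect(P*1000)
        print(name,st[i],"rect",round(cx,1),round(cy,1),np.round(sz,1),round(ang,1))
H,S,V=[h[:,:,i].astype(int) for i in range(3)]
blob("blue",(H>95)&(H<130)&(S>120),.072,[.528,.23,.07],40)
blob("orange",(H>5)&(H<22)&(S>140),.072,[.6,.23,.07],40)
blob("green",(H>40)&(H<90)&(S>70),.024,[.565,.233,.02])
blob("white",(V>190)&(S<40),.038,[.538,-.216,.038],60)
blob("black",(V<70),.032,[.538,-.216,.038],60)
u,v=map(int,px([.538,-.216,.03]));u2,v2=map(int,px([.565,.233,.03]))
A=c[v-50:v+50,u-55:u+55];B=c[v2-50:v2+50,u2-55:u2+55]
cv2.imwrite("pics/crop1.png",cv2.resize(np.hstack([A,B]),None,fx=3.6,fy=3.6,interpolation=cv2.INTER_CUBIC)[:,:,::-1])
print(u,v,u2,v2)
E
python3 seg.py
```

```text
blue [233 211   7  18 111] rect 522.3 227.5 [49.3 17. ] 2.5
orange [234 185   7  19 107] rect 596.4 228.0 [53.2 17.2] 2.7
green [229 184  19  51 680] rect 562.2 230.8 [150.8  52.8] 1.3
black [361 195  16  39 277] rect 549.7 -154.8 [ 23.6 116.2] 76.9
black [373 203  24  33 107] rect 524.0 -185.8 [104.8  57.5] 24.7
black [399 204  20  40 499] rect 522.6 -271.3 [ 40.7 116.1] 75.7
black [375 234  20   9  58] rect 477.5 -198.6 [58.9 11.1] 75.7
389 218 237 207
```

View pics/crop1.png

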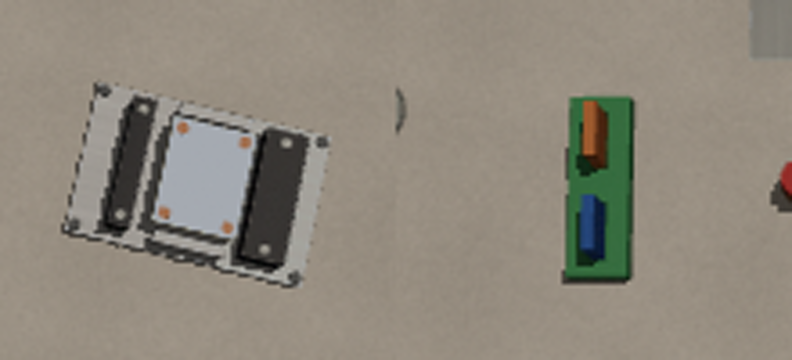

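The top view shows the jig at about (389,218), with the thin rail on its left (world +y) and a yaw of about -13.5°. The rack is at (238,208), with blue at its near end (236,220) and orange at (237,193). The nets and my colour blobs agree to a few mm. I'll refine with the wrist camera over both.

```bash
cat >> a.py <<'E'
def R(deg):
    a=np.radians(deg);c,s=np.cos(a),np.sin(a)
    return np.array([[c,s,0],[s,-c,0],[0,0,-1.]])
def snap(n,name,targets):
    s=viewer.snapshot(n); cv2.imwrite(f"pics/{name}.png",s["color"][:,:,::-1])
    np.savez(f"{name}.npz",**{k:s[k] for k in("color","intrinsics","T")})
    for t in targets.split():
        r=place_of(s,t); print(t,[(np.array(d["position"]),round(d["score"],2)) for d in r[:2]])
    return s
E
cat > m1.py <<'E'
from a import *
p=robot.read_eef_pos()
robot.move_straight([p[0],p[1],.33],speed=.3)
robot.reach([.538,-.216,.26],R(-13.4))
s=snap("wrist","wj","jig rail_thin rail_thick tile_top")
print(s["intrinsics"],s["T"],robot.read_time())
robot.reach([.526,.23,.2],R(2))
snap("wrist","wr","rack spacer_blue spacer_orange"); print(robot.read_time())
a=cv2.imread("pics/wj.png");b=cv2.imread("pics/wr.png")
cv2.imwrite("pics/w2.png",np.vstack([a,b])[:, :][:800] if 0 else cv2.resize(np.vstack([a,b]),(480,600)))
E
python3 m1.py
```

```text
jig [(array([ 0.5396, -0.2178,  0.0012]), 0.98), (array([ 0.5533, -0.1598,  0.0072]), 0.16)]
rail_thin [(array([ 0.5524, -0.1593,  0.0092]), 0.56)]
rail_thick [(array([ 0.5247, -0.2801,  0.0088]), 0.69)]
tile_top [(array([ 0.5361, -0.2159,  0.0407]), 0.9)]
[[309.7069   0.     319.025 ]
 [  0.     309.7069 192.4762]
 [  0.       0.       1.    ]] [[-0.2316 -0.9303 -0.2844  0.61  ]
 [-0.9728  0.2215  0.0676 -0.2336]
 [ 0.0001  0.2924 -0.9563  0.403 ]
 [ 0.      0.      0.      1.    ]] 3.6917
rack [(array([ 0.5671,  0.234 , -0.0015]), 0.75)]
spacer_blue [(array([0.5235, 0.2318, 0.0055]), 0.73)]
spacer_orange [(array([0.6002, 0.23  , 0.0076]), 0.92), (array([ 0.542 , -0.2149,  0.0002]), 0.74)]
5.5417
```

View pics/w2.png

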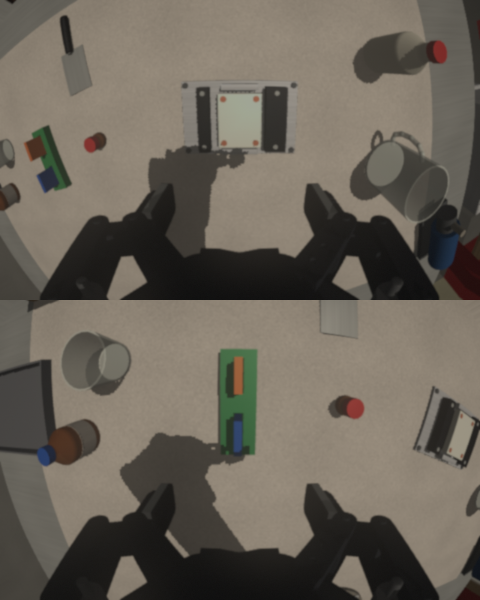

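The wrist views show the jig with copper dots near (240,120) and the spacers centred between the fingers. I'll compute poses from the dots, the rails and the spacer tops with the fisheye model.

```bash
cat > fe.py <<'E'
import numpy as np,cv2
class Cam:
    def __init__(s,f):
        d=np.load(f);s.c=d["color"];s.K=d["intrinsics"];s.T=d["T"]
        h=cv2.cvtColor(s.c,cv2.COLOR_RGB2HSV).astype(int);s.H,s.S,s.V=h[...,0],h[...,1],h[...,2]
    def w(s,u,v,z):
        x=(np.asarray(u,float)-s.K[0,2])/s.K[0,0];y=(np.asarray(v,float)-s.K[1,2])/s.K[1,1]
        r=np.hypot(x,y)+1e-9;q=np.stack([x/r*np.sin(r),y/r*np.sin(r),np.cos(r)],-1)@s.T[:3,:3].T
        return (s.T[:3,3]+q*((z-s.T[2,3])/q[...,2])[...,None])[...,:2]
    def blobs(s,m,z,near,rad,amin):
        n,l,st,ce=cv2.connectedComponentsWithStats(m.astype(np.uint8));o=[]
        for i in range(1,n):
            if st[i,4]<amin: continue
            v,u=np.nonzero(l==i);P=s.w(u,v,z)
            if np.hypot(*(P.mean(0)-near))<rad: o.append((st[i],P.mean(0)*1e3,cv2.minAreaRect((P*1e3).astype(np.float32))))
        return o
def show(n,o):
    for a in o: print(n,a[0],np.round(a[1],1),np.round(np.hstack(a[2][:2]),1),round(a[2][2],1))
if __name__=="__main__":
    c=Cam("wj.npz");n=[.538,-.216]
    d=c.blobs((c.H<18)&(c.S>80)&(c.V>110),.038,n,.07,5);show("dot",d)
    if len(d)==4:
        P=np.array([a[1] for a in d]);print("tile",P.mean(0),[np.round(P[i]-P[j],1) for i in range(4) for j in range(i)])
    show("dark",c.blobs(c.V<60,.032,n,.1,150))
    c=Cam("wr.npz");n=[.56,.232]
    show("blue",c.blobs((c.H>95)&(c.H<130)&(c.S>110),.072,n,.08,60))
    show("orange",c.blobs((c.H>3)&(c.H<22)&(c.S>140),.072,n,.08,60))
    show("green",c.blobs((c.H>40)&(c.H<90)&(c.S>70),.024,n,.08,60))
    from scipy import ndimage
    A=Cam("wj.npz").c[80:220,210:430];B=c.c[40:230,240:400]
    A=cv2.resize(A,(440,380),interpolation=2) if 0 else cv2.resize(A,(440,280));B=cv2.resize(B,(320,380))
    A=np.vstack([A,np.zeros((100,440,3),np.uint8)])
    cv2.imwrite("pics/c2.png",np.hstack([A,B])[:,:,::-1])
E
python3 fe.py
```

```text
dot [294 129   7   7  42] [ 580.2 -199.8] [ 580.  -199.8    7.1    7.2] 76.0
dot [338 129   7   7  39] [ 568.3 -250.4] [ 567.9 -250.3    7.1    7.2] 77.2
dot [295 187   7   7  38] [ 509.9 -183.3] [ 510.5 -183.4    7.4    7.8] 75.6
dot [337 187   8   7  38] [ 498.2 -234.3] [ 498.1 -234.4    8.1    7.7] 13.4
tile [ 539.14382408 -216.96293204] [array([-11.9, -50.6]), array([-70.3,  16.5]), array([-58.3,  67.1]), array([-82. , -34.4]), array([-70.1,  16.2]), array([-11.7, -50.9])]
dark [ 263  117   19   88 1305] [ 551.8 -159.8] [ 551.5 -160.1   23.2  110.1] 74.5
dark [ 351  117   31   85 2356] [ 527.8 -273.2] [ 526.7 -273.1   36.8  106.3] 77.2
blue [312 161  11  42 435] [529.  231.3] [528.2 231.   38.6   9.1] 1.6
orange [312  77  12  49 532] [600.6 233.3] [600.6 233.   42.1   9.5] 1.8
green [ 293   66   49  140 4324] [571.  230.8] [563.2 232.6 147.9  49.4] 1.4
```

View pics/c2.png

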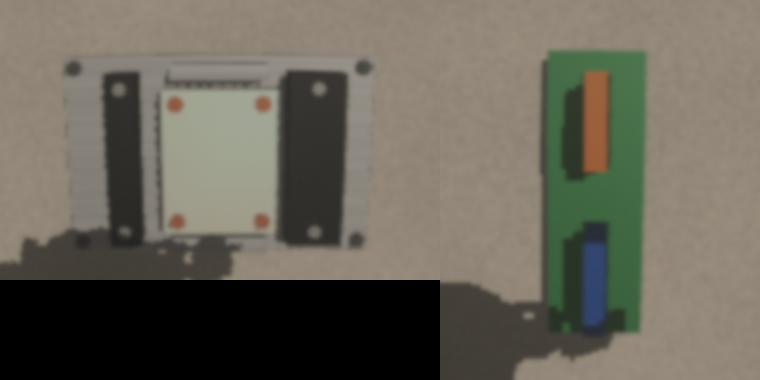

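```bash
cat > m2.py <<'E'
from a import *
import fe
x,y=.5246,.2310
robot.reach([x,y,.12],R(1.6))
robot.move_straight([x,y,.043],speed=.1)
eoat.set_gripper(0.0,40); print("w",robot.read_width(),robot.read_finger_force(),robot.read_force())
robot.move_straight([x,y,.16],speed=.12)
print(robot.read_width(),robot.read_finger_force(),robot.read_time())
robot.reach([.5487,-.1756,.16],R(-13.1))
robot.move_straight([.5487,-.1756,.092],speed=.12)
snap("wrist","wh","spacer_blue tile_top rail_thin"); print(robot.read_eef_pos(),robot.read_force(),robot.read_time())
c=fe.Cam("wh.npz")
fe.show("blue",c.blobs((c.H>95)&(c.H<130)&(c.S>110),.121,[.5487,-.1756],.05,40))
fe.show("dot",c.blobs((c.H<18)&(c.S>80)&(c.V>90),.038,[.54,-.217],.07,5))
cv2.imwrite("pics/wh2.png",cv2.resize(cv2.imread("pics/wh.png")[:, 100:540],None,fx=1.5,fy=1.5))
E
python3 m2.py
```

```text
w 0.00924358633567887 41.319884061813354 [-0.2451  0.4876  3.5182]
0.009584430353911889 40.97440481185913 8.675
spacer_blue [(array([ 0.5498, -0.1733,  0.0544]), 0.86)]
tile_top [(array([ 0.5372, -0.2171,  0.0395]), 0.85), (array([ 0.6033, -0.504 , -0.0009]), 0.3)]
rail_thin [(array([ 0.5526, -0.1555,  0.0074]), 0.68), (array([ 0.3756, -0.5043,  0.0008]), 0.46)]
[ 0.5491 -0.1757  0.0928] [ 0.4067  1.2132 -0.8368] 11.1
blue [ 306  231   26   85 1824] [ 552.5 -175.5] [ 550.2 -175.1   10.4   43.8] 77.9
dot [339 154  15  14 155] [ 580.1 -199.9] [ 580.1 -199.9    8.4    8.8] 33.0
dot [416 155  13  14 139] [ 568.4 -250.7] [ 568.5 -250.7    8.7    8.9] 33.4
dot [407 252  12  11 104] [ 497.9 -234.5] [ 497.8 -234.6    8.9    8.6] 74.5
```

View pics/wh2.png

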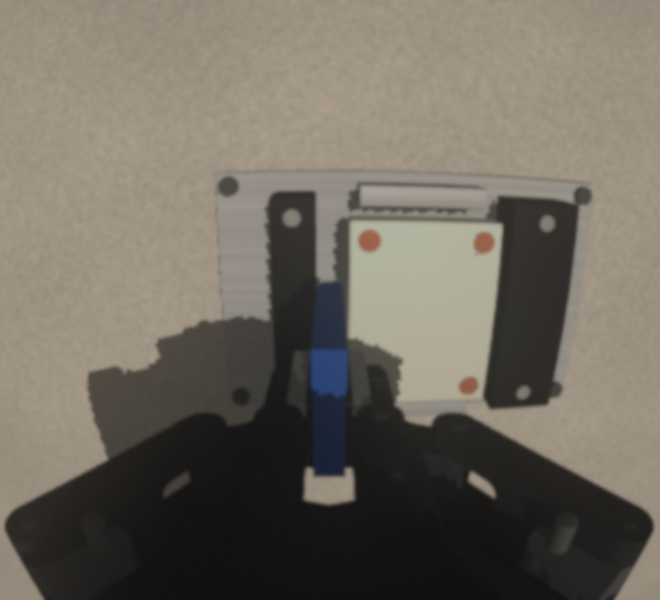

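The spacer is held square between the pads. The far parts of the gap show on both sides of it, with the rail at (290,250) and the tile edge at (350,250). I'll descend with force monitoring.

```bash
cat > m3.py <<'E'
from a import *
J=np.array([.2267,.974,0])
p=np.array([.5487,-.1756,.092])-.0004*J
f0=np.array(robot.read_force())
for z in list(np.arange(.084,.0495,-.004))+[.048,.047,.046,.0455,.045,.0445]:
    p[2]=z; robot.move_straight(p,speed=.05)
    f=np.array(robot.read_force())-f0; e=np.array(robot.read_eef_pos())
    print(round(z,4),"z",e[2].round(4),"lat",f@J,"f",f)
    if abs(f[2])>7 or abs(f@J)>9: print("stop");break
print(robot.read_time(),robot.read_width())
E
python3 m3.py
```

```text
0.084 z 0.0836 lat -1.0179917319638192 f [-0.7001 -0.8822  0.5088]
0.08 z 0.0797 lat -1.3682398642333404 f [-0.8296 -1.2117  1.0044]
0.076 z 0.0757 lat -1.3350451929958078 f [-0.0566 -1.3575  1.4979]
0.072 z 0.0717 lat -1.5457108560813635 f [-0.1104 -1.5613  0.0643]
0.068 z 0.0677 lat -1.5145651850908106 f [-1.1966 -1.2765  0.1763]
0.064 z 0.0637 lat -1.6907348411703287 f [-0.3372 -1.6574  0.8021]
0.06 z 0.0597 lat -1.1123418947669172 f [-0.4742 -1.0317  1.0365]
0.056 z 0.0557 lat -0.8628935495370653 f [-0.7857 -0.7031  0.5807]
0.052 z 0.0517 lat -1.1344672004222816 f [-0.4212 -1.0667  0.0634]
0.048 z 0.0477 lat -1.76090992686362 f [-0.0787 -1.7896  0.0806]
0.047 z 0.047 lat -1.7548870497338205 f [-0.795  -1.6167  0.7559]
0.046 z 0.046 lat -1.1648532512234313 f [-2.0068 -0.7289 -0.1005]
0.0455 z 0.0455 lat -0.8590872293614826 f [ 0.0954 -0.9042  0.4122]
0.045 z 0.0451 lat -0.5564738646441877 f [-0.2688 -0.5088  3.7714]
0.0445 z 0.0451 lat -1.3074570121082556 f [-5.2312 -0.1248 13.6272]
stop
14.9083 0.009358378553045735
```

```bash
cat > m4.py <<'E'
from a import *
import fe
J=np.array([.2267,.974,0])
p=np.array([.5487,-.1756,.0455])-.0004*J
robot.move_straight(p,speed=.02)
eoat.set_gripper(.035); print("w",robot.read_width(),robot.read_force())
p[2]=.13; robot.move_straight(p,speed=.08)
q=np.array([.5391,-.2170,.13])-.010*J
robot.move_straight(q,speed=.1); eoat.set_gripper(0,40)
s=snap("wrist","wk","spacer_blue tile_top"); print(robot.read_eef_pos(),robot.read_time(),robot.read_width())
c=fe.Cam("wk.npz")
fe.show("blue",c.blobs((c.H>95)&(c.H<130)&(c.S>110),.074,[.5487,-.1756],.05,40))
snap("scene","sk","spacer_blue spacer_orange")
a=cv2.imread("pics/wk.png");b=cv2.imread("pics/sk.png")
cv2.imwrite("pics/k2.png",cv2.resize(np.vstack([a,b]),(480,600)))
E
python3 m4.py
```

```text
w 0.03506917171681548 [ 0.1452 -1.0976  0.3732]
spacer_blue [(array([ 0.5476, -0.1717,  0.009 ]), 0.89), (array([ 0.5537, -0.1561,  0.0082]), 0.39)]
tile_top [(array([ 0.5395, -0.2163,  0.037 ]), 0.71)]
[ 0.5369 -0.2267  0.13  ] 17.9917 -0.0001092444903460874
blue [236 180  17  42 601] [ 556.3 -177.2] [ 555.6 -177.2   10.9   30.1] 76.3
spacer_blue [(array([ 0.5476, -0.1772,  0.0041]), 0.67), (array([ 0.5377, -0.2147,  0.0367]), 0.66)]
spacer_orange [(array([0.6004, 0.2316, 0.0092]), 0.52)]
```

View pics/k2.png

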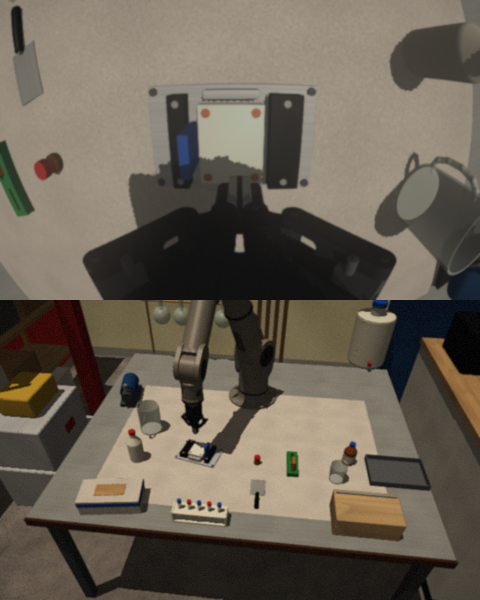

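The spacer stands upright in the wide gap (upper view, around (185,150)). The linkage is wide along the jig's y, so I'll turn the tool 90° to clear the spacer and then press gently.

```bash
cat > m5.py <<'E'
from a import *
J=np.array([.2267,.974,0]); q=np.array([.5391,-.2170,.13])-.006*J
for d in (76.9,-103.1):
    try: robot.reach(q,R(d)); print("yaw",d); break
    except robot.IKError as e: print(d,e)
robot.sleep(.3); f0=np.array(robot.read_force())
q[2]=.045; robot.move_straight(q,speed=.06)
for z in np.arange(.042,.0265,-.001):
    q[2]=z; robot.move_straight(q,speed=.02)
    f=np.array(robot.read_force())-f0; e=robot.read_eef_pos()
    print(z.round(4),"z",e[2].round(4),"f",f)
    if f[2]>22: break
robot.sleep(.5); print(robot.read_eef_pos(),np.array(robot.read_force())-f0,robot.read_time())
s=snap("wrist","wp","spacer_blue tile_top")
snap("scene","sp","tile_top spacer_blue")
b=cv2.imread("pics/sp.png")[150:250,200:340]
cv2.imwrite("pics/p2.png",np.vstack([cv2.resize(cv2.imread("pics/wp.png"),(480,300)),cv2.resize(b,(420,300)) if 0 else cv2.resize(b,(480,300))]))
E
python3 m5.py
```

```text
yaw 76.9
0.042 z 0.0419 f [ 0.7126 -0.0359  0.5191]
0.041 z 0.041 f [ 0.171  -0.4859  0.2141]
0.04 z 0.0399 f [-0.2339 -0.0624  0.5182]
0.039 z 0.0389 f [ 0.7358 -0.3368  0.5004]
0.038 z 0.0381 f [ 0.3225 -0.0769  2.6503]
0.037 z 0.0371 f [0.4333 0.0661 3.8396]
0.036 z 0.0361 f [ 1.1438 -0.3447  4.9093]
0.035 z 0.0351 f [ 0.6688 -1.2162  5.1701]
0.034 z 0.0341 f [-0.6984  0.3472  7.1768]
0.033 z 0.0332 f [-0.2298 -1.499   7.9072]
0.032 z 0.0323 f [-0.0672  0.2412  9.1455]
0.031 z 0.032 f [-6.0826  2.0309 23.6758]
[ 0.5379 -0.2229  0.032 ] [-5.9225  1.3981 24.0804] 24.875
spacer_blue [(array([ 0.5484, -0.1739,  0.007 ]), 0.85)]
tile_top [(array([ 0.5371, -0.2169,  0.0328]), 0.87)]
tile_top [(array([ 0.5384, -0.2155,  0.0322]), 0.72)]
spacer_blue [(array([ 0.5377, -0.2178,  0.0344]), 0.53)]
```

View pics/p2.png

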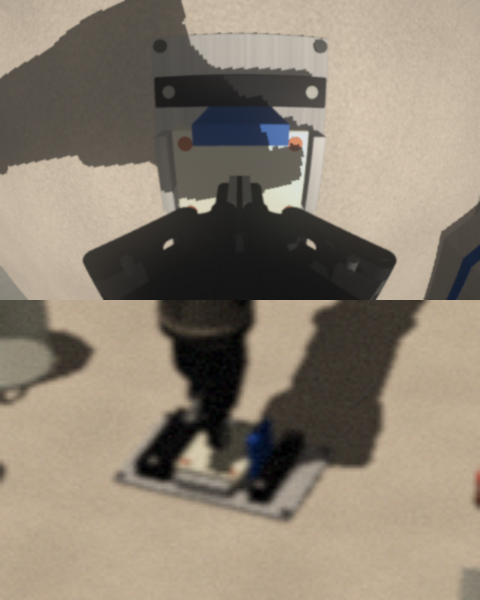

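The tile is on its stop: z = 0.032 with a steady 24 N. The spacer stands free and upright at (240,125) in the gap, clear of the fingers. Handing in.

```bash
python3 -c "
from cell import robot
print(robot.read_force(),robot.read_eef_pos(),robot.job_done(),robot.read_time())"
```

```text
the job is handed in; nothing more can be done
the job is handed in; nothing more can be done
```

The job is handed in: the blue spacer stands released and upright in the wide gap, and the gripper is still holding the tile fully home at about 24 N; the hand-in call returned no verdict.

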